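Pack the herb kit away and clamp the box shut

TASK

Pack the herb kit away: lift every steel tin off its hook and put it, along with every square glass bottle standing on the table, into the white storage box. When everything is inside, shut the lid fully without slamming it, and only then swing the clamp fully down over it. The bottles are thin glass, so grip them gently, well under 40 N; leave the turntable's things and everything else on the table where they are.

Things in the scene. Friction and masses are not known exactly. Their poses are not given: they have to be found in the camera images.
- crate: Open-topped white storage box fixed to the table, 180 mm (its x) by 280 mm (its y), 112 mm high, walls and floor about 6 mm. Origin at the centre of its underside; its -x side is the front (towards the robot), with the clamp; the lid is hinged on the +x side. Upright tins and bottles (98 mm) fit under the lid.
- lid (a joint): Angle of the box's plywood lid (190 x 280 x 8 mm), rad: 0 shut on the rim, grows as it opens upward and back, 1.57 upright, 1.9 its stop. A stiff hinge keeps it where it is left.
- lid_hinge (a point): Middle of the lid's hinge line, on top of the box's back (+x) rim: 90 mm behind the box's origin, 112 mm up. The lid turns about the box's y axis.
- lid_edge (a point): Middle of the lid's free edge, half way through its thickness, 188 mm from the hinge line.
- clamp (a joint): Angle of the clamp lever at the middle of the box's front, rad: 0 fully down, lying flat just above the shut lid and pointing to the box's +x; grows as it swings up and over to the front, 1.57 upright, 2.1 its stop. Stays where it is left. It moves with 1 to 2 N at its end.
- clamp_pivot (a point): Pivot of the clamp lever: 98 mm in front of the box's origin, 126 mm up; axis along the box's y.
- clamp_tip (a point): End of the clamp lever, 72 mm from the pivot. Lever is a steel strip 16 mm wide and 6 mm thick; its last 30 mm is a black paddle 26 mm wide and 9 mm thick.
- rail: Low dark wooden hook rail, fixed, 270 mm along its y. Origin on the table below the front of its crossbar (x 0 to 12 mm, top 117 mm up; foot board behind it). Three flat steel hooks 10 mm wide at y = -85, 0, 85 mm run to x = -72 mm, tops 112 mm above the table, each with a tip turned up 10 mm: a tin must rise over 10 mm, then come out along the rail's -x.
- tin1: Brushed-steel herb tin hung on a rail hook (absent: None). Body 48 x 48 x 48 mm; above it a flat strap handle 14 mm wide (x), 38 mm over its two uprights (y), 4 mm thick; 98 mm tall in all. Origin at mid-height, z up: underside at -49 mm, body top -1, crossbar underside +45, top +49. 140 g. Hanging, the crossbar lies on the hook and the underside is 18 mm above the table.
- tin2: Brushed-steel herb tin hung on a rail hook (absent: None). Body 48 x 48 x 48 mm; above it a flat strap handle 14 mm wide (x), 38 mm over its two uprights (y), 4 mm thick; 98 mm tall in all. Origin at mid-height, z up: underside at -49 mm, body top -1, crossbar underside +45, top +49. 140 g. Hanging, the crossbar lies on the hook and the underside is 18 mm above the table.
- tin3: Brushed-steel herb tin hung on a rail hook (absent: None). Body 48 x 48 x 48 mm; above it a flat strap handle 14 mm wide (x), 38 mm over its two uprights (y), 4 mm thick; 98 mm tall in all. Origin at mid-height, z up: underside at -49 mm, body top -1, crossbar underside +45, top +49. 140 g. Hanging, the crossbar lies on the hook and the underside is 18 mm above the table.
- bottle1: Square glass bottle with a white flip-top lid, standing on the open table (absent: None). Glass body 48 x 48 mm, 78 mm high with rounded edges, then neck and round lid 28 mm wide; 98 mm tall in all. Origin at mid-height, 49 mm above the underside; z up through the lid. 220 g. Thin glass: breaks if gripped with more than 40 N.
- bottle2: Square glass bottle with a white flip-top lid, standing on the open table (absent: None). Glass body 48 x 48 mm, 78 mm high with rounded edges, then neck and round lid 28 mm wide; 98 mm tall in all. Origin at mid-height, 49 mm above the underside; z up through the lid. 220 g. Thin glass: breaks if gripped with more than 40 N.
- funnel: Stainless steel funnel standing mouth down on the turntable, 90 mm wide, 100 mm high. Leave alone. Origin under its centre.
- sieve: Small green plastic sieve on the turntable, 96 mm wide, 40 mm high. Leave alone. Origin under its centre.
- jar: Round amber glass jar on the turntable, 56 mm wide, 75 mm high. Not part of the job: leave alone. Origin under its centre.
- spoon_rest: Wooden spoon rest lying on the table near the robot, 110 x 75 x 20 mm. Leave alone. Origin under its centre.
- mug: White mug on the table near the robot, 76 mm wide, 85 mm high. Leave alone. Origin under its centre.
There are look-alikes about, which are no part of the job. Leave any turquoise or yellow look-alike of the tin2 alone.

How it is judged:
By the outcome, as a careful person would: the job done as asked, in the order asked, and still so for the second after the job is handed in, with the robot touching nothing.
Of tin1, tin2, tin3 only 2 to 3 are there at a start; the rules pass over those that are not, and their reading is None.
Of bottle1, bottle2 only 1 to 2 are there at a start; the rules pass over those that are not, and their reading is None.
At some moment in a run one of bottle1, bottle2 may be knocked a few centimetres aside while the robot is not near it.
Once in a run the grip may slacken for a moment while it holds something.
It also fails if it takes over 210 s, if anything falls off the work surface, if the arm or the gripper's body presses on something with over 40 N, if the wrist force passes 120 N, or if a joint passes its speed limit or range.

ROBOT

A 7-joint arm with a two-finger parallel gripper is mounted at the origin on the work surface. World frame = base frame: x ahead of the robot, y to its left, z up, the work surface at z = 0. Lengths are in m, angles in degrees, forces in N, time in s.
With the tool pointing down it reaches from about 0.425 to 0.95 m from the base axis. Payload 4.7 kg.
Tool frame: the origin (TCP) lies at the very end of the fingers, on their centre line; the grasp point (between the pads) lies 19 mm behind it; z points along the fingers, y is the line along which they close (so a half turn about z gives the same grasp; the last joint's range is limited). The gripper opens to 87 mm and grips with 3 to 60 N. Pads are 19 mm wide; open, the fingers measure 117 mm over their backs; the gripper's body (75 mm by 190 mm) begins 51 mm behind the grasp point.
Start: joints at [-65.254, 26.849, -2.785, 87.806, 1.381, 65.374, -4.715], TCP at [0.3, 0.605, 0.223] pointing down, gripper open.
Joint ranges: [-148.3, 148.3], [-19.14, 114.17], [-79.39, 73.82], [5.75, 140.21], [-59.74, 239.74], [12.07, 113.84], [-152.46, 152.46]. Speed limits (degrees/s): [147.25, 147.25, 180, 180, 180, 180, 180].

INTERFACE

Orientations are given as [roll, pitch, yaw] about the fixed x, y, z axes, in that order (R = Rz(yaw) Ry(pitch) Rx(roll)).
In Python, from workcell import env gives the robot as it stands.
- The arm moves only by the tool carry_out, never from a script. Its argument "series" is a list that holds one entry, the list of rows, each a list of 5 numbers: the opening, from -1 (shut) to 1 (fully open), then the shift along the tool's x, y, z in mm, then the turn about the tool's z in rad. In form: [[[claw, dx, dy, dz, roll], ...]]. A call has 1 to 10 rows; each row is the pose to reach, as a shift and turn from the pose commanded when the call began, along the tool's axes at that moment; what a row does not reach only later rows make up. A row lasts 1/10 s, in which the tool goes at most 50 mm and 8.59 degrees, less where a joint would pass 70% of its speed; a pose out of reach is approached as far as the arm can. A call with a gripper value outside its range is refused whole. The fingers move at their own pace and stop on an object; "force" is the grip in N (left out, the last holds). Time passes only in rows, so rows that repeat a pose let the fingers close. It gives the time, the measured TCP pose, the force, the opening and the grip force at its end, in the units of the state.
- env.sense(): the state, without advancing time (a new reading comes with each control period).
- env.read_camera(name): name is "side" or "top"; returns the picture (400x640x3 uint8, blue, green, red); there is no depth.
- env.get_calibration(name): a dict with "vfov" (degrees; the focal length in pixels is half the picture's height over the tangent of half this angle, whatever the lens; pixels are square), "cx", "cy" (the principal point, pixels), "rvec" (rotation vector, rad) and "tvec" (3), from world to camera coordinates, as OpenCV has them. Camera axes: x right, y down, z forward; pixel columns grow to the right and rows downward; lengths in m; the calibration is good to about 2 mm. A picture is of the moment at which its call begins. get_calibration takes no time and is no camera call.
- env.close_job(): hands the job in; it is judged then, once.
Trained networks look in the newest picture that a camera, given by its name, has taken for a name from the list of things; names that differ only in an ending like _2 or _b are one class to them, and where a whole thing is asked for, a point or a joint stands for the part that bears it (a point fixed in the world has none). Each returns a list of dicts, best first, with "p" (0 to 1); they miss things now and then, are a little off and sometimes report something else, mostly with a low value. They report only what shows in the picture. A call takes as long as a camera call. They do not tell look-alikes from the thing itself.
- env.cut_out(camera, thing): "mask" (400x640 bool, what is visible of it) and "location" ([column, row] in pixels, amid what is visible of it).
- env.landmark_of(camera, thing): "location" ([column, row] in pixels: a listed point, or the origin of a listed thing).
The state is a dict: "clock": time; "q": joint angles; "joint_velocities": joint speeds; "joint_efforts": joint torques, N m; "position": TCP position; "tool_rot": TCP orientation; "force": force on the tool from outside, world axes, zero at the start; "torque": the same for the moment, N m; "grip_width": finger opening in m; "grasp_force": force on a finger pad.
Only numpy, scipy, OpenCV 4.12 (cv2) and the standard library are available. Lean on these libraries where they do the work, as an engineer would, in place of code of your own. Each camera call takes 0.05 s, during which the arm holds its last target. There are 200 camera calls.

## Working session

There is one attempt and no reset: what is moved stays moved. The work goes in short steps, Python scripts to look and compute and a tool call to move; the robot and the scene stay as the last step left them, time stands still between calls to the robot, and variables do not carry over. Pictures are saved under pics/ and viewed, at most 14 in all, crops included, and the job is handed in when it is done.

Besides the shell and the picture viewer there is one more tool, called after ">>>" as name(argument=value, ...), one argument or row to a line, values as JSON. carry_out: Moves the arm, as the interface text tells. Its arguments: {"type":"object","properties":{"series":{"type":"array","items":{"type":"array","items":{"type":"array","items":{"type":"number"}}}},"force":{"type":"number"}},"required":["series"]}

```bash
ls; mkdir -p pics; cat > h.py <<'E'
import numpy as np, cv2
from workcell import env
def cal(n):
    c=env.get_calibration(n); f=200/np.tan(np.radians(c['vfov'])/2)
    K=np.array([[f,0,c['cx']],[0,f,c['cy']],[0,0,1.]]); R=cv2.Rodrigues(np.array(c['rvec'],float))[0]
    return K,R,np.array(c['tvec'],float).ravel()
def ray(n,uv):
    K,R,t=cal(n); d=R.T@np.linalg.solve(K,[uv[0],uv[1],1.]); return -R.T@t,d
def at_z(n,uv,z):
    o,d=ray(n,uv); return o+d*(z-o[2])/d[2]
def proj(n,p):
    K,R,t=cal(n); q=K@(R@np.array(p,float)+t); return q[:2]/q[2]
def tri(u1,u2):  # side, top
    (o1,d1),(o2,d2)=ray('side',u1),ray('top',u2)
    s=np.linalg.lstsq(np.c_[d1,-d2],o2-o1,rcond=None)[0]
    a,b=o1+s[0]*d1,o2+s[1]*d2; return (a+b)/2,np.linalg.norm(a-b)
E
python3 - <<'E'
from h import *
for n in('side','top'):
    cv2.imwrite(f'pics/{n}0.png',env.read_camera(n)); K,R,t=cal(n); print(n,(-R.T@t).round(3),K[0,0].round(1),R.round(2).tolist())
for th in ['crate','lid_hinge','lid_edge','clamp_pivot','clamp_tip','rail','tin1','bottle1','funnel','jar','mug','spoon_rest']:
    for n in('side','top'):
        print(th,n,[(np.round(d['location']).tolist(),round(d['p'],2)) for d in env.landmark_of(n,th)][:6])
print(env.sense())
E
```

```text
pics
side [-0.236  0.773  1.23 ] 482.1 [[-0.76, -0.65, 0.01], [-0.46, 0.53, -0.72], [0.46, -0.55, -0.7]]
top [ 0.402 -0.138  1.288] 427.0 [[0.02, -1.0, 0.0], [-0.99, -0.03, -0.11], [0.11, 0.0, -0.99]]
crate side [([287.0, 228.0], 0.77)]
crate top []
lid_hinge side [([266.0, 191.0], 0.59)]
lid_hinge top [([274.0, 147.0], 0.76)]
lid_edge side [([257.0, 142.0], 0.89)]
lid_edge top [([268.0, 115.0], 0.67), ([368.0, 183.0], 0.65)]
clamp_pivot side [([308.0, 219.0], 0.42)]
clamp_pivot top [([242.0, 250.0], 0.68), ([271.0, 214.0], 0.39)]
clamp_tip side [([369.0, 242.0], 0.68), ([309.0, 204.0], 0.43), ([308.0, 278.0], 0.43), ([369.0, 186.0], 0.26)]
clamp_tip top [([270.0, 222.0], 0.46), ([274.0, 148.0], 0.41)]
rail side [([216.0, 291.0], 0.63)]
rail top [([167.0, 192.0], 0.59)]
tin1 side [([234.0, 276.0], 0.94), ([239.0, 295.0], 0.8), ([282.0, 310.0], 0.76), ([267.0, 192.0], 0.15)]
tin1 top [([163.0, 222.0], 0.93), ([184.0, 168.0], 0.67), ([210.0, 138.0], 0.67), ([173.0, 196.0], 0.58), ([175.0, 265.0], 0.54)]
bottle1 side [([268.0, 193.0], 0.61), ([333.0, 174.0], 0.52), ([370.0, 184.0], 0.51
[... 460 characters left out ...]
.3, 'q': array([-65.25353903,  26.8494602 ,  -2.78372551,  87.80527162,
         1.37924415,  65.37482969,  -4.71518474]), 'joint_velocities': array([-0.07386087, -0.04221763, -0.02910651, -0.00340703,  0.01279331,
       -0.09752419,  0.0493727 ]), 'joint_efforts': array([ 6.34854132e-04, -5.07842982e+01, -8.05010065e-02, -2.36447740e+01,
       -6.11843937e-02,  3.13288125e-02,  1.53477743e-05]), 'position': array([0.30012161, 0.60463148, 0.22256883]), 'tool_rot': array([ 1.79996255e+02, -3.36392437e-03,  1.53597091e+02]), 'force': array([ 0.31672709, -0.27406011, -0.50964626]), 'torque': array([-0.01230702, -0.0223278 , -0.01395735]), 'grasp_force': 0.0, 'grip_width': 0.08691614571039549}
```

View pics/side0.png

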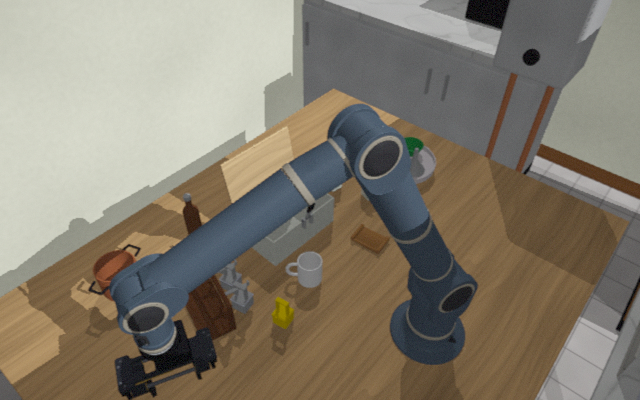

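View pics/top0.png

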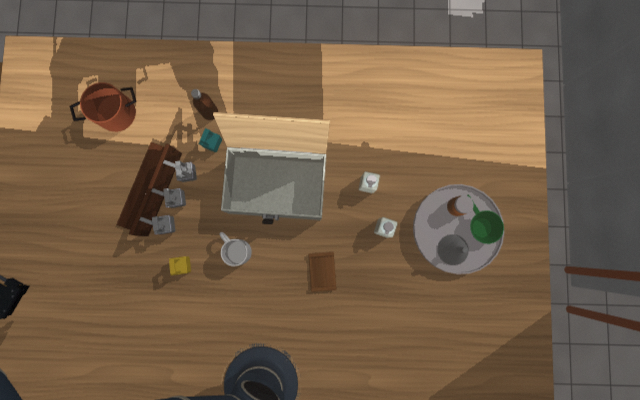

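The side view shows mostly the arm, with the box at (295,235), rail hooks at (235,285) and yellow look-alike at (283,312). Candidates in the top view:
- **Tins on hooks:** steel at (184,170), (174,197) and (163,224).
- **Look-alikes to leave:** turquoise at (210,139), yellow at (180,266).
- **Bottles:** white-topped at (370,182) and (386,227). The dark bottle at (205,105) and the jar on the turntable at (455,207) are not part of the job.

I choose the three steel tins and the two square bottles.

```bash
python3 - <<'E'
from h import *
im=env.read_camera('top'); c=im[130:280,110:410]; 
cv2.imwrite('pics/c1.png',cv2.resize(im[125:275,115:315],(800,600),interpolation=cv2.INTER_CUBIC))
cv2.imwrite('pics/c2.png',cv2.resize(im[150:250,310:410],(600,600),interpolation=cv2.INTER_CUBIC))
for th in ['tin1','bottle1','crate','rail','lid','clamp','mug']:
    for d in env.cut_out('top',th):
        m=d['mask'].astype(np.uint8); 
        if d['p']<.3 or m.sum()<20: continue
        r=cv2.minAreaRect(cv2.findNonZero(m)); print(th,round(d['p'],2),np.round(d['location']),np.round(cv2.boxPoints(r)).tolist())
for u in [(184,168),(173,196),(163,222)]: print('tin',at_z('top',u,.067).round(3))
E
```

```text
tin1 0.73 [178. 267.] [[167.0, 257.0], [189.0, 255.0], [191.0, 272.0], [170.0, 275.0]]
tin1 0.69 [164. 222.] [[152.0, 214.0], [175.0, 214.0], [175.0, 233.0], [152.0, 233.0]]
tin1 0.61 [187. 168.] [[175.0, 161.0], [195.0, 159.0], [196.0, 180.0], [176.0, 182.0]]
tin1 0.59 [174. 200.] [[164.0, 188.0], [185.0, 188.0], [185.0, 206.0], [164.0, 206.0]]
tin1 0.59 [210. 141.] [[197.0, 143.0], [205.0, 127.0], [223.0, 137.0], [215.0, 152.0]]
tin1 0.47 [369. 182.] [[358.0, 189.0], [362.0, 170.0], [380.0, 174.0], [376.0, 193.0]]
bottle1 0.65 [388. 225.] [[373.0, 232.0], [379.0, 214.0], [398.0, 221.0], [392.0, 239.0]]
bottle1 0.6 [371. 182.] [[359.0, 189.0], [362.0, 171.0], [379.0, 174.0], [376.0, 192.0]]
bottle1 0.42 [460. 206.] [[445.0, 206.0], [461.0, 190.0], [475.0, 204.0], [459.0, 220.0]]
crate 0.82 [277. 166.] [[205.0, 218.0], [213.0, 110.0], [329.0, 119.0], [320.0, 227.0]]
crate 0.36 [269. 220.] [[262.0, 215.0], [274.0, 215.0], [274.0, 223.0], [262.0, 223.0]]
rail 0.8 [151. 188.] [[115.0, 227.0], [152.0, 137.0], [193.0, 154.0], [156.0, 244.0]]
lid 0.57 [273. 130.] [[211.0, 146.0], [213.0, 111.0], [329.0, 119.0], [327.0, 154.0]]
mug 0.83 [239. 249.] [[211.0, 259.0], [221.0, 232.0], [255.0, 244.0], [246.0, 271.0]]
tin [0.614 0.237 0.067]
tin [0.532 0.264 0.067]
tin [0.456 0.288 0.067]
```

View pics/c1.png

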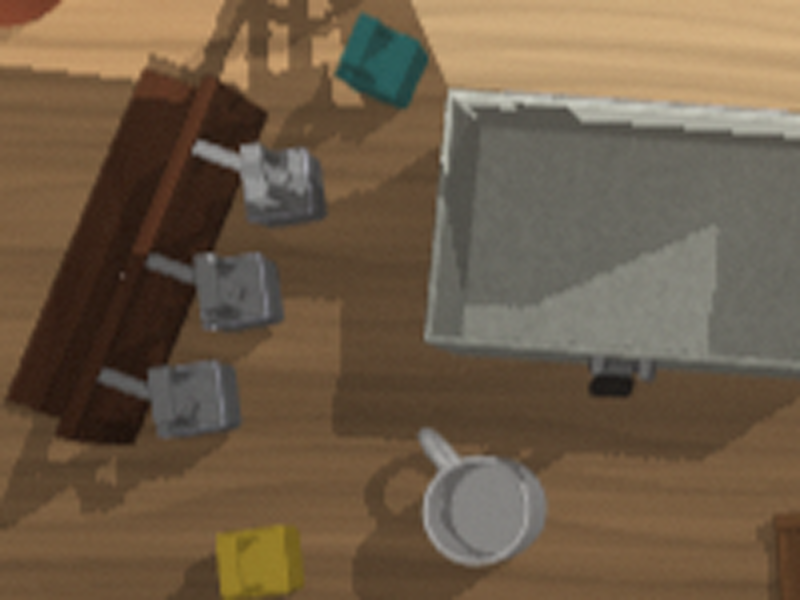

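View pics/c2.png

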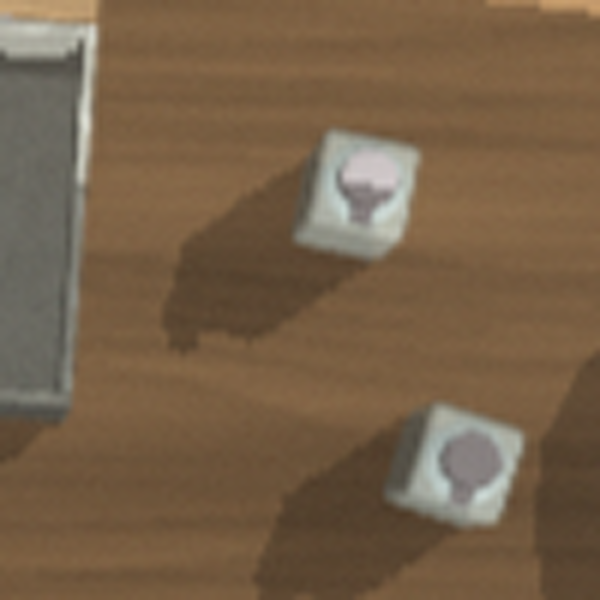

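The two crops confirm it. Three plain steel tins hang on the hooks at about (184,170), (174,197) and (163,224). Two square white-topped bottles stand at (370,182) and (386,227). The clamp is at (268,220), pointing forward. Next I need tin yaws.

```bash
python3 - <<'E'
from h import *
im=env.read_camera('top')
cv2.imwrite('pics/c3.png',cv2.resize(im[150:240,130:220],(800,800)[:2],interpolation=cv2.INTER_CUBIC)[:, :][0:800,100:700][0:800].copy() if 0 else cv2.resize(im[155:240,120:225],(735,595),interpolation=cv2.INTER_CUBIC))
c1=lambda u,v:(115+u/4,125+v/4); c2=lambda u,v:(310+u/6,150+v/6)
print('crate corners BL,FL,BR,FR')
for u in [c1(450,90),c1(428,343),c2(97,24),c2(72,405)]: print(at_z('top',u,.112).round(4))
print('crate origin side net',at_z('side',(287,228),0).round(3))
print('hinge',at_z('top',(274,147),.112).round(3),tri((266,191),(274,147)))
print('lid edge',tri((257,142),(268,115)))
print('lid edge L/R top px', *[at_z('top',u,.30).round(3) for u in [(213,113),(330,121)]])
print('clamp tip',at_z('top',c1(612,387),.185).round(3))
print('bottle body-top corners z.078')
for P in ([(330,132),(418,152),(385,240)],[(440,405),(523,435),(495,520),(410,490)]):
    for p in P: print(at_z('top',c2(*p),.076).round(4))
print('caps',*[at_z('top',c2(*p),.098).round(3) for p in [(370,172),(470,460)]])
print('rail crossbar ends z.117',[at_z('top',c1(*p),.117).round(3) for p in [(212,78),(62,425)]])
print('hooks start',[at_z('top',c1(*p),.112).round(3) for p in [(198,147),(152,260),(102,375)]])
print('mug',at_z('top',(237,252),.085).round(3))
E
```

```text
crate corners BL,FL,BR,FR
[0.6676 0.1048 0.112 ]
[0.4895 0.1117 0.112 ]
[ 0.6561 -0.1722  0.112 ]
[ 0.4778 -0.1645  0.112 ]
crate origin side net [ 0.574 -0.029  0.   ]
hinge [ 0.672 -0.025  0.112] (array([ 0.6680026 , -0.02798346,  0.11966903]), np.float64(0.006074005193798155))
lid edge (array([ 0.69752014, -0.0313215 ,  0.31054102]), np.float64(0.012463942357599848))
lid edge L/R top px [0.708 0.104 0.3  ] [ 0.695 -0.174  0.3  ]
clamp tip [ 0.459 -0.024  0.185]
bottle body-top corners z.078
[ 0.6141 -0.2859  0.076 ]
[ 0.6055 -0.3282  0.076 ]
[ 0.5626 -0.3128  0.076 ]
[ 0.4845 -0.3396  0.076 ]
[ 0.4713 -0.379   0.076 ]
[ 0.4309 -0.3659  0.076 ]
[ 0.444  -0.3257  0.076 ]
caps [ 0.592 -0.302  0.098] [ 0.458 -0.35   0.098]
rail crossbar ends z.117 [array([0.671, 0.27 , 0.117]), array([0.427, 0.358, 0.117])]
hooks start [array([0.623, 0.279, 0.112]), array([0.542, 0.306, 0.112]), array([0.462, 0.335, 0.112])]
mug [0.377 0.07  0.085]
```

View pics/c3.png

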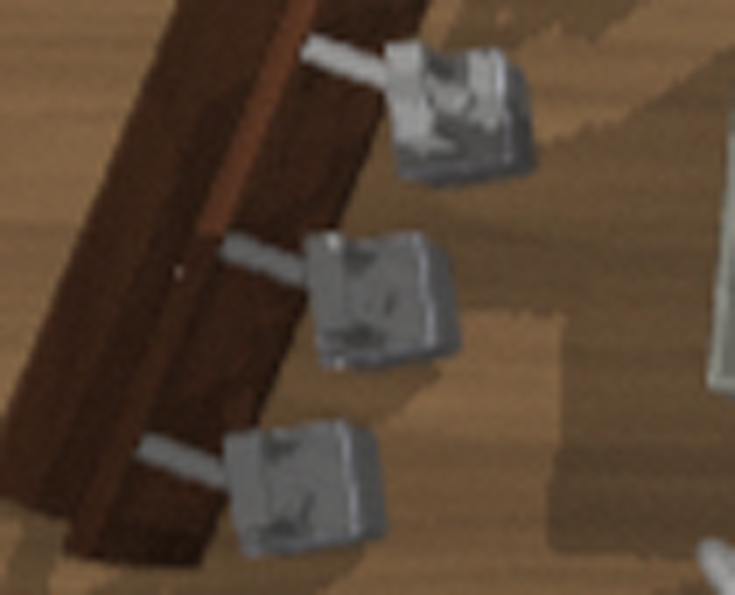

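The crop shows the three tins' crossbars as light strips at the left of each body (about px 179,169 for the back one). They look turned relative to the rail, so I'll overlay a wireframe to settle the yaw.

```bash
cat >> h.py <<'E'
def tinpts(x,y,yaw,zc=.067,h=.024):
    R=cv2.Rodrigues(np.array([0,0,np.radians(yaw)]))[0]
    b=[(sx*h,sy*h,-.001) for sx,sy in((-1,-1),(1,-1),(1,1),(-1,1))]
    c=[(sx*.007,sy*.019,.049) for sx,sy in((-1,-1),(1,-1),(1,1),(-1,1))]
    lo=[(p[0],p[1],-.049) for p in b]
    return [np.array([R@np.array(p)+[x,y,zc] for p in L]) for L in(b,c,lo)]
E
python3 - <<'E'
from h import *
from scipy.optimize import minimize
im=env.read_camera('top'); hsv=cv2.cvtColor(im,cv2.COLOR_BGR2HSV)
outs=[]
S=9
res=[]
grey=(hsv[...,1]<45).astype(np.uint8)
for i,u in enumerate([(178.9,169),(168,197),(157,224)]):
    p=at_z('top',u,.116)
    best=[]
    x0,y0=p[:2]
    W=(int(u[0])-12,int(u[1])-22); 
    win=np.zeros((400,640),np.uint8); win[W[1]:W[1]+44,W[0]+4:W[0]+40]=1
    for yaw in range(60,122,3):
        def cost(q):
            m=np.zeros((400*4,640*4),np.uint8)
            P=np.vstack(tinpts(q[0],q[1],yaw)); Q=np.array([proj('top',a) for a in P])
            cv2.fillConvexPoly(m,cv2.convexHull(((Q+.5)*4).astype(np.float32)).astype(np.int32),255)
            m=cv2.resize(m,(640,400),interpolation=cv2.INTER_AREA)/255.
            return np.abs(m-grey)[win>0].sum()
        r=minimize(cost,[x0,y0],method='Nelder-Mead',options=dict(initial_simplex=[[x0,y0],[x0+.008,y0],[x0,y0-.012]],maxiter=40))
        best.append((r.fun,yaw,*r.x))
    best.sort(); print(i,p.round(3),[np.round(b,3).tolist() for b in best[:4]]); res.append(best[0])
big=cv2.resize(im[155:240,140:205],None,fx=S,fy=S,interpolation=cv2.INTER_CUBIC)[:760]
two=[big.copy(),big.copy()]
for b in res:
    for k,yaw in enumerate((b[1],70)):
        for L,c in zip(tinpts(b[2],b[3],yaw)[:2],((0,0,255),(0,255,0))):
            q=(np.array([proj('top',a) for a in L])+.5-[140,155])*S
            cv2.polylines(two[k],[q.astype(np.int32)],True,c,1)
o=np.hstack(two); cv2.imwrite('pics/ov.png',cv2.resize(o,(800,int(o.shape[0]*800/o.shape[1])))[:600])
E
```

```text
Traceback (most recent call last):
  File "h.py", line 12, in proj
    K,R,t=cal(n); q=K@(R@np.array(p,float)+t); return q[:2]/q[2]
          ~~~^^^
  File "h.py", line 4, in cal
    c=env.get_calibration(n); f=200/np.tan(np.radians(c['vfov'])/2)
ValueError: time passes only in moves, steps and waits
```

>>> carry_out(
  series=[
    [[1,-20,-13,0,0.12],[1,-40,-26,0,0.25],[1,-60,-40,0,0.37],[1,-83,-54,0,0.49],[1,-83,-54,0,0.62],[1,-83,-54,0,0.74],[1,-83,-54,0,0.87],[1,-83,-54,0,0.99],[0.4,-83,-54,0,0.99],[0.4,-83,-54,0,0.99]],
  ],
  force=20,
)

```text
clock: 2.8
position: [0.3503, 0.5195, 0.2226]
tool_rot: [180.0, -0.0, 97.0]
force: [0.2, 0.2, -0.3]
grip_width: 0.078
grasp_force: 0.0
```

```bash
sed -i 's/^def cal(n):/import functools\n@functools.cache\ndef cal(n):/' h.py
cat >> h.py <<'E'
def go(x,y,z,yaw=None):  # shift and turn from the present pose, mm and rad
    s=env.sense(); p=s['position']; ps=np.radians(s['tool_rot'][2]); d=np.array([x,y,z])-p
    a=[np.cos(ps)*d[0]+np.sin(ps)*d[1],np.sin(ps)*d[0]-np.cos(ps)*d[1],-d[2]]
    r=0 if yaw is None else (s['tool_rot'][2]-yaw+180)%360-180
    return np.round(np.array(a)*1000,1).tolist(),round(float(np.radians(r)),3)
def box(x,y): # box coords -> world
    c,s=np.cos(np.radians(-2.35)),np.sin(np.radians(-2.35)); return .573+c*x-s*y,-.030+s*x+c*y
E
cat > fit.py <<'E'
from h import *
from scipy.optimize import minimize
im=env.read_camera('top'); grey=(cv2.cvtColor(im,cv2.COLOR_BGR2HSV)[...,1]<45).astype(float)
S=9; res=[]
for i,u in enumerate([(178.9,169),(168,197),(157,224)]):
    x0,y0=at_z('top',u,.116)[:2]; a,b=int(u[0])-8,int(u[1])-22; best=[]
    for yaw in range(60,122,4):
        def cost(q):
            m=np.zeros((1600,2560),np.uint8); Q=np.array([proj('top',p) for p in np.vstack(tinpts(q[0],q[1],yaw))])
            cv2.fillConvexPoly(m,cv2.convexHull(((Q+.5)*4).astype(np.float32)).astype(np.int32),255)
            m=cv2.resize(m,(640,400),interpolation=cv2.INTER_AREA)/255.
            return np.abs(m-grey)[b:b+44,a:a+36].sum()
        r=minimize(cost,[x0,y0],method='Nelder-Mead',options=dict(initial_simplex=[[x0,y0],[x0+.008,y0],[x0,y0-.012]],maxiter=35))
        best.append((r.fun,yaw,*r.x))
    best.sort(); print(i,x0.round(3),y0.round(3),[np.round(b,3).tolist() for b in best[:4]]); res.append(best[0])
big=cv2.resize(im[155:240,140:205],None,fx=S,fy=S,interpolation=cv2.INTER_CUBIC)
two=[big.copy(),big.copy()]
for b in res:
    for k,yaw in enumerate((b[1],70)):
        for L,c in zip(tinpts(b[2],b[3],yaw)[:2],((0,0,255),(0,255,0))):
            q=(np.array([proj('top',a) for a in L])+.5-[140,155])*S
            cv2.polylines(two[k],[q.astype(np.int32)],True,c,1)
o=np.hstack(two); cv2.imwrite('pics/ov.png',cv2.resize(o,None,fx=600/o.shape[0],fy=600/o.shape[0]))
E
python3 fit.py
```

```text
0 0.602 0.236 [[101.651, 100.0, 0.609, 0.242], [101.902, 96.0, 0.607, 0.241], [102.612, 92.0, 0.608, 0.241], [105.412, 104.0, 0.608, 0.242]]
1 0.523 0.261 [[213.271, 96.0, 0.53, 0.269], [215.718, 100.0, 0.529, 0.269], [217.769, 104.0, 0.53, 0.269], [218.871, 92.0, 0.53, 0.27]]
2 0.448 0.287 [[140.278, 100.0, 0.451, 0.296], [140.847, 96.0, 0.451, 0.296], [142.961, 104.0, 0.45, 0.296], [151.886, 108.0, 0.45, 0.296]]
```

View pics/ov.png

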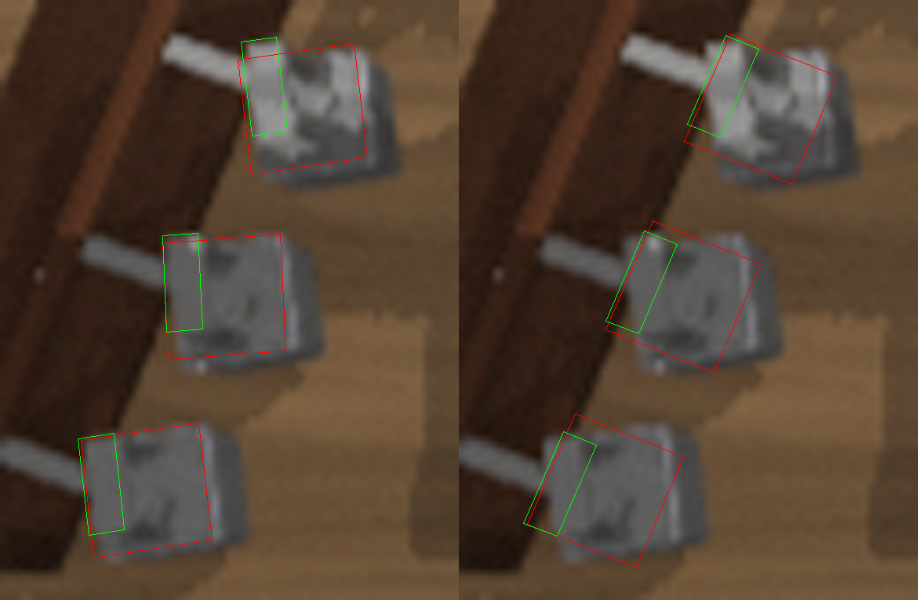

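The left overlay (yaw about 97°) fits and the rail-aligned one on the right doesn't, so the tin centres are about (0.609,0.239), (0.530,0.266) and (0.452,0.292). I start with the front tin.

>>> carry_out(
  series=[
    [[0.4,-40,12,0,0],[0.4,-80,24,0,0],[0.4,-120,37,0,0],[0.4,-160,49,0,0],[0.4,-200,61,0,0],[0.4,-238,73,0,0],[0.4,-238,73,20,0],[0.4,-238,73,50,0],[0.4,-238,73,70,0],[0.4,-238,73,70,0]],
  ],
)

```text
clock: 3.85
position: [0.4497, 0.2905, 0.1501]
tool_rot: [-179.7, 0.2, 96.9]
force: [0.2, -0.1, 0.2]
grip_width: 0.0611
grasp_force: 0.0
```

```bash
python3 - <<'E'
from h import *
s=env.sense(); print(s['grip_width'],go(.452,.292,.073,97))
im=env.read_camera('side'); cv2.imwrite('pics/s2.png',cv2.resize(im[230:360,150:330],(800,578),interpolation=cv2.INTER_CUBIC))
E
```

```text
0.061069543912491156 ([1.2, 2.5, 77.1], -0.001)
```

View pics/s2.png

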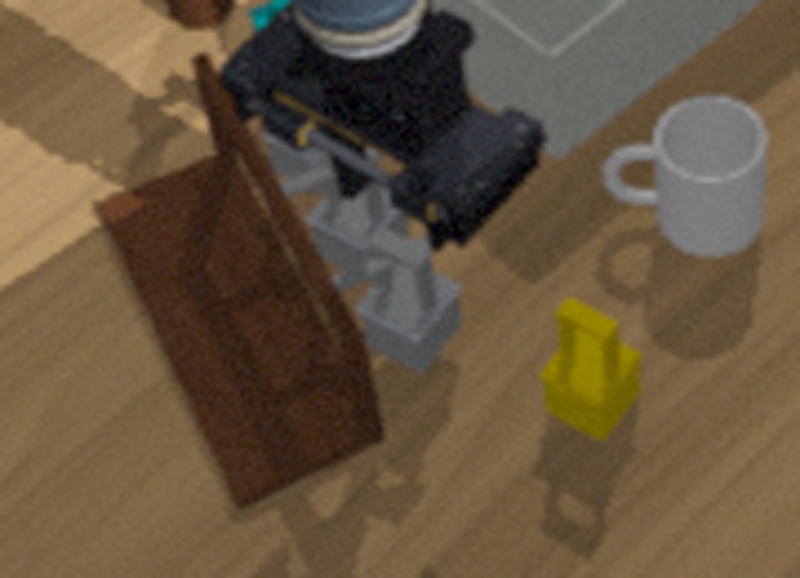

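The side crop shows the gripper above the tins and the front tin's handle clear at (410,250); the yellow one stands well apart at (590,370). I go down and grip.

>>> carry_out(
  series=[
    [[0.4,1,2,30,0],[0.4,1,2,55,0],[0.4,1,2,77,0],[0.4,1,2,77,0],[-0.6,1,2,77,0],[-0.6,1,2,77,0],[-0.6,1,2,77,0],[-0.6,1,2,77,0],[-0.6,1,2,77,0],[-0.6,1,2,77,0]],
  ],
  force=25,
)

```text
clock: 4.9
position: [0.4536, 0.2935, 0.0766]
tool_rot: [179.9, -0.1, 96.9]
force: [-1.1, -1.5, 6.5]
grip_width: 0.0379
grasp_force: 24.9
```

>>> carry_out(
  series=[
    [[-0.6,0,0,-10,0],[-0.6,0,0,-20,0],[-0.6,0,0,-28,0],[-0.6,0,0,-28,0],[-0.6,-18,-9,-28,0],[-0.6,-36,-18,-28,0],[-0.6,-54,-27,-28,0],[-0.6,-74,-37,-28,0],[-0.6,-74,-37,-60,0],[-0.6,-74,-37,-110,0]],
  ],
)

```text
clock: 5.9
position: [0.423, 0.213, 0.1839]
tool_rot: [-179.6, 0.2, 96.8]
force: [1.2, 0.9, -0.9]
grip_width: 0.0378
grasp_force: 24.9
```

```bash
python3 - <<'E'
from h import *
s=env.sense(); print(s['grip_width'],s['grasp_force'],s['position'],s['force'])
for n,q in dict(A=(-.042,.08),B=(.036,.08),C=(.036,0),D=(.036,-.08),E=(-.042,-.08)).items(): print(n,np.round(box(*q),3))
print(go(*box(.036,0),.22,87.65))
cv2.imwrite('pics/s3.png',cv2.resize(env.read_camera('side')[130:330,180:400],(660,600)))
E
```

```text
0.037806040179918544 24.939833033661856 [0.42295594 0.21302088 0.18387549] [ 1.2115721   0.85515328 -0.90752043]
A [0.534 0.052]
B [0.612 0.048]
C [ 0.609 -0.031]
D [ 0.606 -0.111]
E [ 0.528 -0.108]
([-264.8, 155.8, -36.1], 0.16)
```

View pics/s3.png

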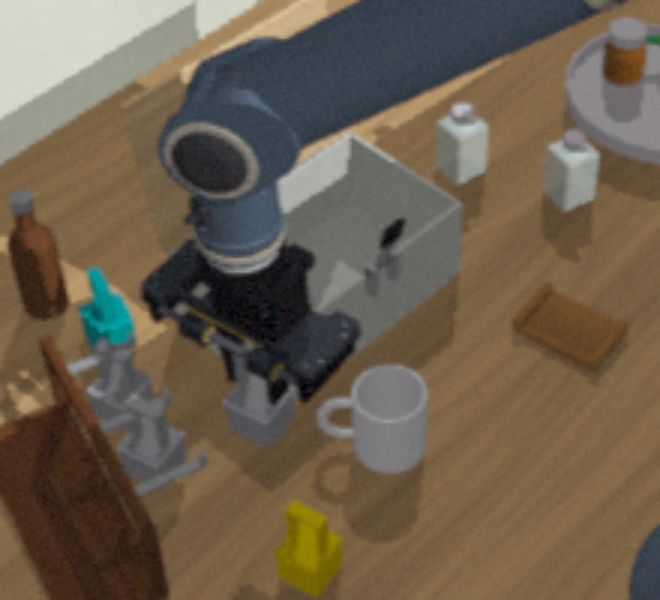

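Tin is off its hook and held; the path to the box is clear, with the clamp up at (392,235).

>>> carry_out(
  series=[
    [[-0.6,-10,8,-20,-0.14],[-0.6,-25,16,-40,-0.28],[-0.6,-40,24,-40,-0.42],[-0.6,-55,32,-40,-0.56],[-0.6,-70,40,-40,-0.7],[-0.6,-90,50,-40,-0.84],[-0.6,-110,60,-40,-0.98],[-0.6,-130,75,-40,-1.12],[-0.6,-150,90,-40,-1.26],[-0.6,-186,110,-40,-1.41]],
  ],
)

```text
clock: 6.95
position: [0.5564, 0.0461, 0.2251]
tool_rot: [179.9, -0.0, 178.1]
force: [0.8, 0.2, -2.2]
grip_width: 0.0383
grasp_force: 24.9
```

```bash
python3 - <<'E'
from h import *
s=env.sense(); print(s['grip_width'],s['grasp_force'],s['position'],s['tool_rot'],s['q'])
print(go(*box(.036,.08),.065,177.65))
E
```

```text
0.03830440903082675 24.941685873253583 [0.55644882 0.04605092 0.22511623] [ 1.79895382e+02 -4.43898602e-02  1.78081579e+02] [-20.43819392  15.85328644  14.10008039 104.46988784  -4.52378831
  60.23654498  83.47847189]
([-55.7, 4.3, 160.1], 0.008)
```

>>> carry_out(
  series=[
    [[-0.6,-30,2,0,0],[-0.6,-56,4,0,0],[-0.6,-56,4,30,0],[-0.6,-56,4,60,0],[-0.6,-56,4,90,0],[-0.6,-56,4,120,0],[-0.6,-56,4,140,0],[-0.6,-56,4,150,0],[-0.6,-56,4,157,0],[-0.6,-56,4,157,0]],
  ],
)

```text
clock: 7.95
position: [0.6125, 0.0459, 0.0682]
tool_rot: [-180.0, -0.0, 177.5]
force: [1.2, -0.4, -0.5]
grip_width: 0.038
grasp_force: 24.9
```

>>> carry_out(
  series=[
    [[-0.6,0,0,2,0],[-0.6,0,0,2,0],[0.35,0,0,2,0],[0.35,0,0,2,0],[0.35,0,0,2,0],[0.35,0,0,-30,0],[0.35,0,0,-70,0],[0.35,0,0,-110,0],[0.35,0,0,-155,0],[0.35,0,0,-155,0]],
  ],
)

```text
clock: 8.95
position: [0.6167, 0.0458, 0.231]
tool_rot: [179.8, 0.8, 177.5]
force: [0.1, 0.6, -0.2]
grip_width: 0.0588
grasp_force: 0.0
```

```bash
python3 - <<'E'
from h import *
s=env.sense(); print(s['position'],s['tool_rot'])
d=env.landmark_of('top','tin1'); 
im=env.read_camera('top'); d=env.landmark_of('top','tin1'); print([(np.round(x['location']).tolist(),round(x['p'],2)) for x in d])
print(go(.530,.266,.15,97))
E
```

```text
[0.6166731  0.04584727 0.23095826] [179.84019827   0.77513241 177.47446798]
[([254.0, 171.0], 0.77), ([181.0, 168.0], 0.62), ([172.0, 198.0], 0.52)]
([91.6, 216.3, 73.2], 1.405)
```

>>> carry_out(
  series=[
    [[0.4,30,10,0,0.14],[0.4,60,25,0,0.28],[0.4,80,45,0,0.42],[0.4,92,65,0,0.56],[0.4,92,90,0,0.7],[0.4,92,115,0,0.84],[0.4,92,140,0,0.98],[0.4,92,165,0,1.12],[0.4,92,190,0,1.26],[0.4,92,216,0,1.405]],
  ],
)

```text
clock: 10.1
position: [0.5289, 0.266, 0.2214]
tool_rot: [-179.8, 0.1, 96.6]
force: [-0.1, -1.0, 0.5]
grip_width: 0.0613
grasp_force: 0.0
```

>>> carry_out(
  series=[
    [[0.4,0,0,0,0],[0.4,0,0,20,0],[0.4,0,0,40,0],[0.4,0,0,60,0],[0.4,0,0,70,0],[0.4,0,0,70,0]],
  ],
)

```text
clock: 10.7
position: [0.5286, 0.2644, 0.1512]
tool_rot: [-179.7, 0.1, 97.0]
force: [-0.4, -0.4, -0.4]
grip_width: 0.0607
grasp_force: 0.0
```

```bash
python3 - <<'E'
from h import *
s=env.sense(); print(s['position'],s['tool_rot'],s['grip_width'])
print(go(.531,.266,.073,97))
E
```

```text
[0.52861954 0.26437668 0.15116139] [-1.79736001e+02  1.41951245e-01  9.69890403e+01] 0.06071262398352232
([1.3, 2.6, 78.2], -0.0)
```

>>> carry_out(
  series=[
    [[0.4,1,2,30,0],[0.4,1,2,55,0],[0.4,1,2,78,0],[0.4,1,2,78,0],[-0.6,1,2,78,0],[-0.6,1,2,78,0],[-0.6,1,2,78,0],[-0.6,1,2,78,0],[-0.6,1,2,78,0],[-0.6,1,2,78,0]],
  ],
)

```text
clock: 11.7
position: [0.5322, 0.2673, 0.0766]
tool_rot: [180.0, -0.1, 97.0]
force: [-1.6, -0.8, 5.8]
grip_width: 0.0376
grasp_force: 24.9
```

>>> carry_out(
  series=[
    [[-0.6,0,0,-10,0],[-0.6,0,0,-20,0],[-0.6,0,0,-28,0],[-0.6,0,0,-28,0],[-0.6,-18,-9,-28,0],[-0.6,-36,-18,-28,0],[-0.6,-54,-27,-28,0],[-0.6,-74,-37,-28,0],[-0.6,-74,-37,-70,0],[-0.6,-74,-37,-110,0]],
  ],
)

```text
clock: 12.7
position: [0.5031, 0.1875, 0.1855]
tool_rot: [-179.8, 0.1, 96.9]
force: [1.0, 0.9, -0.8]
grip_width: 0.038
grasp_force: 24.9
```

```bash
python3 - <<'E'
from h import *
s=env.sense(); print(s['position'],s['tool_rot'],s['grip_width'])
print(go(*box(-.042,.08),.225,177.65))
E
```

```text
[0.50311236 0.18753368 0.18552875] [-1.79822021e+02  8.20586093e-02  9.68887530e+01] 0.037954500054777233
([-138.6, 14.7, -39.5], -1.41)
```

>>> carry_out(
  series=[
    [[-0.6,-10,2,-20,-0.14],[-0.6,-20,4,-40,-0.28],[-0.6,-35,6,-40,-0.42],[-0.6,-50,8,-40,-0.56],[-0.6,-65,10,-40,-0.7],[-0.6,-80,12,-40,-0.84],[-0.6,-95,14,-40,-0.98],[-0.6,-110,16,-40,-1.12],[-0.6,-125,18,-40,-1.26],[-0.6,-138,21,-40,-1.41]],
  ],
)

```text
clock: 13.7
position: [0.5416, 0.0535, 0.2253]
tool_rot: [-180.0, -0.0, 178.1]
force: [0.5, 0.9, -1.5]
grip_width: 0.0378
grasp_force: 24.9
```

```bash
python3 - <<'E'
from h import *
s=env.sense(); print(s['position'],s['tool_rot'],s['grip_width'],s['grasp_force'])
print(go(*box(-.036,.08),.068,177.65))
E
```

```text
[0.54162717 0.053511   0.22527729] [-1.79985296e+02 -3.59307397e-02  1.78086532e+02] 0.03775163293195797 24.92894215053809
([1.2, -2.1, 157.3], 0.008)
```

>>> carry_out(
  series=[
    [[-0.6,1,-2,0,0.01],[-0.6,1,-2,30,0.01],[-0.6,1,-2,60,0.01],[-0.6,1,-2,90,0.01],[-0.6,1,-2,120,0.01],[-0.6,1,-2,140,0.01],[-0.6,1,-2,150,0.01],[-0.6,1,-2,158,0.01],[-0.6,1,-2,159,0.01],[-0.6,1,-2,159,0.01]],
  ],
)

```text
clock: 14.7
position: [0.5414, 0.0528, 0.0672]
tool_rot: [180.0, 0.1, 177.2]
force: [-0.3, -0.1, -1.1]
grip_width: 0.0378
grasp_force: 24.9
```

>>> carry_out(
  series=[
    [[0.35,0,0,0,0],[0.35,0,0,0,0],[0.35,0,0,0,0],[0.35,0,0,0,0],[0.35,0,0,-30,0],[0.35,0,0,-70,0],[0.35,0,0,-110,0],[0.35,0,0,-155,0],[0.35,0,0,-155,0]],
  ],
)

```text
clock: 15.6
position: [0.5448, 0.0528, 0.2281]
tool_rot: [179.8, 0.7, 177.2]
force: [0.1, 0.4, -1.0]
grip_width: 0.0589
grasp_force: 0.0
```

```bash
python3 - <<'E'
from h import *
s=env.sense(); print(s['position'],s['tool_rot'])
im=env.read_camera('top'); d=env.landmark_of('top','tin1'); print([(np.round(x['location']).tolist(),round(x['p'],2)) for x in d])
print(go(.609,.239,.225,97))
E
```

```text
[0.54482332 0.05283603 0.22811184] [179.79365704   0.72417464 177.18243725]
[([481.0, 226.0], 0.68), ([207.0, 139.0], 0.62), ([249.0, 194.0], 0.48), ([251.0, 170.0], 0.41)]
([-58.6, 189.4, -2.3], 1.4)
```

>>> carry_out(
  series=[
    [[0.4,0,20,0,0.14],[0.4,0,40,0,0.28],[0.4,0,60,0,0.42],[0.4,0,80,0,0.56],[0.4,-10,100,0,0.7],[0.4,-20,120,0,0.84],[0.4,-30,140,0,0.98],[0.4,-40,160,0,1.12],[0.4,-50,175,0,1.26],[0.4,-59,189,0,1.4]],
  ],
)

```text
clock: 16.7
position: [0.6082, 0.2391, 0.219]
tool_rot: [-179.8, 0.1, 96.7]
force: [-0.8, -0.3, 0.6]
grip_width: 0.0611
grasp_force: 0.0
```

>>> carry_out(
  series=[
    [[0.4,0,0,0,0],[0.4,0,0,20,0],[0.4,0,0,40,0],[0.4,0,0,60,0],[0.4,0,0,72,0],[0.4,0,0,72,0]],
  ],
)

```text
clock: 17.3
position: [0.607, 0.2372, 0.147]
tool_rot: [-179.7, 0.1, 97.0]
force: [-0.0, -0.0, 0.7]
grip_width: 0.061
grasp_force: 0.0
```

```bash
python3 - <<'E'
from h import *
s=env.sense(); print(s['position'],s['tool_rot'],s['grip_width'])
print(go(.610,.239,.073,97))
E
```

```text
[0.60699342 0.23724359 0.14696032] [-1.79702682e+02  9.75286942e-02  9.70462128e+01] 0.06096470307478639
([1.4, 3.2, 74.0], 0.001)
```

>>> carry_out(
  series=[
    [[0.4,1,3,30,0],[0.4,1,3,55,0],[0.4,1,3,74,0],[0.4,1,3,74,0],[-0.6,1,3,74,0],[-0.6,1,3,74,0],[-0.6,1,3,74,0],[-0.6,1,3,74,0],[-0.6,1,3,74,0],[-0.6,1,3,74,0]],
  ],
)

```text
clock: 18.3
position: [0.6118, 0.2402, 0.0766]
tool_rot: [180.0, -0.1, 97.0]
force: [-3.3, 0.0, 6.2]
grip_width: 0.0379
grasp_force: 24.9
```

>>> carry_out(
  series=[
    [[-0.6,0,0,-10,0],[-0.6,0,0,-20,0],[-0.6,0,0,-28,0],[-0.6,0,0,-28,0],[-0.6,-18,-9,-28,0],[-0.6,-36,-18,-28,0],[-0.6,-54,-27,-28,0],[-0.6,-74,-37,-28,0],[-0.6,-74,-37,-70,0],[-0.6,-74,-37,-110,0]],
  ],
)

```text
clock: 19.3
position: [0.583, 0.1605, 0.1854]
tool_rot: [-179.8, 0.1, 96.9]
force: [1.3, 0.7, -0.9]
grip_width: 0.038
grasp_force: 24.9
```

```bash
python3 - <<'E'
from h import *
s=env.sense(); print(s['position'],s['tool_rot'],s['grip_width'])
print(go(*box(.036,.0),.225,177.65))
E
```

```text
[0.58300844 0.16045906 0.18543077] [-1.79824199e+02  6.39695801e-02  9.68783355e+01] 0.03801140954405791
([-193.7, 2.8, -39.6], -1.41)
```

>>> carry_out(
  series=[
    [[-0.6,0,-15,-20,-0.14],[-0.6,0,-30,-40,-0.28],[-0.6,-15,-40,-40,-0.42],[-0.6,-40,-40,-40,-0.56],[-0.6,-65,-40,-40,-0.7],[-0.6,-90,-40,-40,-0.84],[-0.6,-120,-40,-40,-0.98],[-0.6,-150,-35,-40,-1.12],[-0.6,-175,-20,-40,-1.26],[-0.6,-194,0,-40,-1.41]],
  ],
)

```text
clock: 20.3
position: [0.6074, -0.0332, 0.2256]
tool_rot: [-180.0, -0.0, 178.0]
force: [0.0, 0.3, -2.5]
grip_width: 0.0378
grasp_force: 24.9
```

```bash
python3 - <<'E'
from h import *
s=env.sense(); print(s['position'],s['tool_rot'],s['grip_width'],s['grasp_force'])
print(go(*box(.036,.0),.066,177.65))
E
```

```text
[ 0.60742684 -0.03318267  0.22556554] [-1.79973397e+02 -2.76854845e-02  1.77981939e+02] 0.03776817944807179 24.87312042434496
([-1.5, 1.8, 159.6], 0.006)
```

>>> carry_out(
  series=[
    [[-0.6,-1,0,0,0.01],[-0.6,-1,0,30,0.01],[-0.6,-1,0,60,0.01],[-0.6,-1,0,90,0.01],[-0.6,-1,0,120,0.01],[-0.6,-1,0,140,0.01],[-0.6,-1,0,150,0.01],[-0.6,-1,0,158,0.01],[-0.6,-1,0,159,0.01],[-0.6,-1,0,159,0.01]],
  ],
)

```text
clock: 21.3
position: [0.6093, -0.0306, 0.0673]
tool_rot: [180.0, 0.1, 177.2]
force: [0.4, -0.7, -1.5]
grip_width: 0.0379
grasp_force: 24.9
```

>>> carry_out(
  series=[
    [[0.35,0,0,0,0],[0.35,0,0,0,0],[0.35,0,0,0,0],[0.35,0,0,0,0],[0.35,0,0,-30,0],[0.35,0,0,-70,0],[0.35,0,0,-110,0],[0.35,0,0,-155,0],[0.35,0,0,-155,0]],
  ],
)

```text
clock: 22.2
position: [0.6127, -0.0313, 0.2288]
tool_rot: [179.9, 0.8, 177.2]
force: [-0.2, -0.9, 0.6]
grip_width: 0.0589
grasp_force: 0.0
```

```bash
python3 - <<'E'
from h import *
s=env.sense(); print(s['position'],s['tool_rot'])
im=env.read_camera('top'); cv2.imwrite('pics/t5.png',cv2.resize(im[110:260,210:410],(800,600),interpolation=cv2.INTER_CUBIC))
for d in env.cut_out('top','bottle1'):
    m=d['mask'].astype(np.uint8)
    if m.sum()>20: print(round(d['p'],2),np.round(d['location']),[at_z('top',p,.06)[:2].round(3).tolist() for p in cv2.boxPoints(cv2.minAreaRect(cv2.findNonZero(m)))])
print([(at_z('top',x['location'],.049)[:2].round(3),round(x['p'],2)) for x in env.landmark_of('top','bottle1')])
E
```

```text
[ 0.61274307 -0.03127434  0.22875869] [179.92890078   0.77123211 177.18919535]
0.66 [459. 207.] [[0.549, -0.525], [0.561, -0.598], [0.505, -0.605], [0.493, -0.532]]
0.64 [383. 224.] [[0.441, -0.311], [0.493, -0.328], [0.476, -0.383], [0.424, -0.366]]
[(array([ 0.465, -0.36 ]), 0.66), (array([ 0.595, -0.304]), 0.55)]
```

View pics/t5.png

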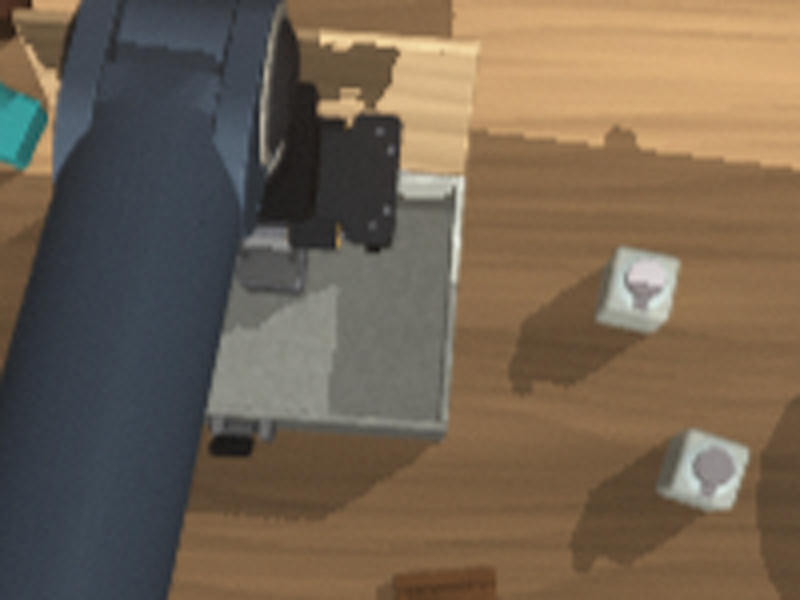

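Two tins show in the box before the arm hides the rest, and both bottles are still at crop (640,290) and (705,470). I go to the back bottle.

>>> carry_out(
  series=[
    [[0.4,20,-40,0,0.02],[0.4,20,-80,0,0.05],[0.55,20,-120,0,0.1],[0.55,20,-160,0,0.15],[0.55,15,-200,10,0.19],[0.55,9,-240,20,0.19],[0.55,9,-272,30,0.19],[0.55,9,-272,40,0.19],[0.55,9,-272,40,0.19]],
  ],
)

```text
clock: 23.25
position: [0.5843, -0.3015, 0.1777]
tool_rot: [179.9, -0.4, 166.2]
force: [0.1, 0.3, -0.6]
grip_width: 0.0671
grasp_force: 0.0
```

```bash
python3 - <<'E'
from h import *
s=env.sense(); print(s['position'],s['tool_rot'],s['grip_width'])
print(go(.591,-.302,.043,166))
for n in('side','top'):
    im=env.read_camera(n)
    if n=='side': cv2.imwrite('pics/s6.png',cv2.resize(im[110:260,290:490],(800,600),interpolation=cv2.INTER_CUBIC))
    print(n,[(at_z(n,x['location'],.049)[:2].round(3),np.round(x['location']),round(x['p'],2)) for x in env.landmark_of(n,'bottle1')])
print(proj('side',(.591,-.302,.049)))
E
```

```text
[ 0.58427922 -0.30146948  0.17772914] [179.92549416  -0.39618237 166.21112762] 0.06711391861523731
([-6.7, 1.1, 134.7], 0.004)
side [(array([ 0.468, -0.352]), array([368., 184.]), 0.95), (array([ 0.597, -0.3  ]), array([332., 176.]), 0.56)]
top [(array([ 0.457, -0.358]), array([388., 228.]), 0.75)]
[333.29506099 176.13775266]
```

View pics/s6.png

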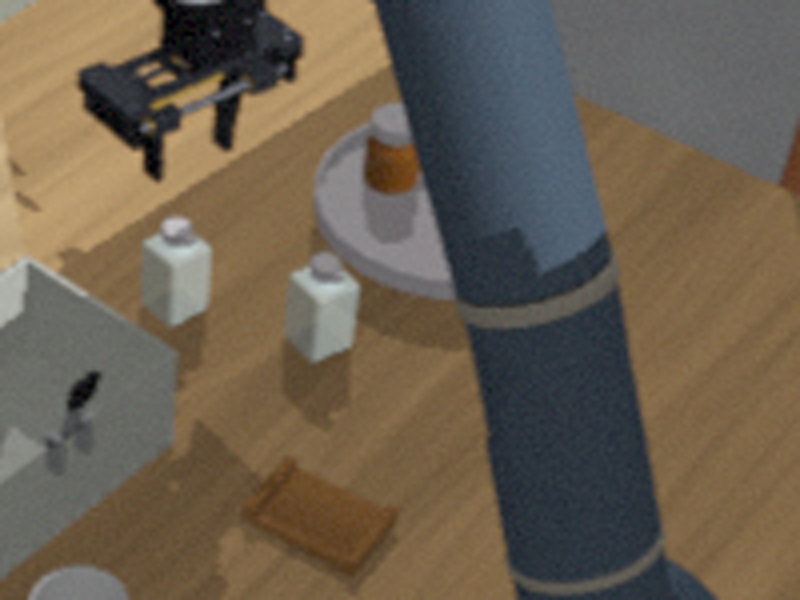

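The back bottle stands where I expected, at crop (176,270), directly below the gripper. I go down and close gently.

>>> carry_out(
  series=[
    [[0.55,-8,1,0,0],[0.55,-8,1,35,0],[0.55,-8,1,70,0],[0.55,-8,1,100,0],[0.55,-8,1,120,0],[0.55,-8,1,135,0],[0.55,-8,1,135,0],[0.55,-8,1,135,0]],
  ],
)

```text
clock: 24.25
position: [0.5954, -0.303, 0.0473]
tool_rot: [-180.0, 0.1, 166.4]
force: [0.8, -0.0, 0.3]
grip_width: 0.0675
grasp_force: 0.0
```

>>> carry_out(
  series=[
    [[-0.2,0,0,0,0],[-0.2,0,0,0,0],[-0.2,0,0,0,0],[-0.2,0,0,0,0],[-0.2,0,0,0,0],[-0.2,0,0,0,0]],
  ],
  force=18,
)

```text
clock: 24.85
position: [0.5952, -0.3026, 0.0474]
tool_rot: [180.0, 0.1, 166.3]
force: [-0.7, 2.3, 6.4]
grip_width: 0.0486
grasp_force: 17.7
```

>>> carry_out(
  series=[
    [[-0.2,0,0,-20,0],[-0.2,0,0,-50,0],[-0.2,0,0,-90,0],[-0.2,0,0,-130,0],[-0.2,0,0,-160,0],[-0.2,0,0,-183,0],[-0.2,0,30,-183,-0.05],[-0.2,0,60,-183,-0.1],[-0.2,0,90,-183,-0.15],[-0.2,0,120,-183,-0.2]],
  ],
)

```text
clock: 25.85
position: [0.6222, -0.1853, 0.2285]
tool_rot: [-180.0, -0.1, 177.9]
force: [0.4, 0.2, -1.8]
grip_width: 0.0484
grasp_force: 17.8
```

```bash
python3 - <<'E'
from h import *
s=env.sense(); print(s['position'],s['tool_rot'],s['grip_width'],s['grasp_force'])
print(go(*box(.036,-.081),.056,177.65))
E
```

```text
[ 0.62218428 -0.18534998  0.22848493] [-1.79997471e+02 -1.09208684e-01  1.77865157e+02] 0.04835558818469489 17.760765707362225
([19.2, 72.3, 172.5], 0.004)
```

>>> carry_out(
  series=[
    [[-0.2,19,25,0,0],[-0.2,19,50,0,0],[-0.2,19,72,0,0],[-0.2,19,72,10,0],[-0.2,19,72,40,0],[-0.2,19,72,80,0],[-0.2,19,72,120,0],[-0.2,19,72,150,0],[-0.2,19,72,165,0],[-0.2,19,72,172,0]],
  ],
)

```text
clock: 26.85
position: [0.6053, -0.1144, 0.0555]
tool_rot: [-180.0, -0.2, 177.7]
force: [0.4, 0.7, -1.0]
grip_width: 0.0485
grasp_force: 17.8
```

>>> carry_out(
  series=[
    [[-0.2,0,0,2,0],[-0.2,0,0,2,0],[0.3,0,0,2,0],[0.3,0,0,2,0],[0.3,0,0,2,0],[0.3,0,0,-20,0],[0.3,0,0,-60,0],[0.3,0,0,-100,0],[0.3,0,0,-140,0],[0.3,0,0,-170,0]],
  ],
)

```text
clock: 27.85
position: [0.6074, -0.1139, 0.2311]
tool_rot: [-180.0, 0.2, 177.8]
force: [1.0, 1.0, -0.1]
grip_width: 0.0563
grasp_force: 0.0
```

```bash
python3 - <<'E'
from h import *
s=env.sense(); print(s['position'],s['tool_rot'])
for n in('side','top'):
    im=env.read_camera(n)
    print(n,[(at_z(n,x['location'],.049)[:2].round(3),np.round(x['location']),round(x['p'],2)) for x in env.landmark_of(n,'bottle1')])
print(go(.460,-.354,.18,162))
E
```

```text
[ 0.60742488 -0.11386008  0.23105744] [-179.99645503    0.23027056  177.77491841]
side [(array([ 0.477, -0.355]), array([366., 182.]), 0.75), (array([ 0.606, -0.124]), array([298., 199.]), 0.63)]
top [(array([ 0.459, -0.347]), array([384., 227.]), 0.91), (array([ 0.6  , -0.114]), array([305., 177.]), 0.6), (array([0.541, 0.289]), array([166., 193.]), 0.51)]
([137.4, -245.9, 48.4], 0.275)
```

>>> carry_out(
  series=[
    [[0.55,10,-35,0,0.03],[0.55,25,-70,0,0.06],[0.55,45,-105,0,0.1],[0.55,65,-140,10,0.14],[0.55,90,-175,20,0.18],[0.55,115,-210,30,0.23],[0.55,136,-245,40,0.275],[0.55,136,-245,50,0.275],[0.55,136,-245,50,0.275]],
  ],
)

```text
clock: 28.95
position: [0.4592, -0.3526, 0.1748]
tool_rot: [179.9, -0.3, 161.9]
force: [0.3, 0.4, -0.5]
grip_width: 0.0676
grasp_force: 0.0
```

```bash
python3 - <<'E'
from h import *
s=env.sense(); print(s['position'],s['tool_rot'],s['grip_width'])
im=env.read_camera('side')
print([(at_z('side',x['location'],.049)[:2].round(3),np.round(x['location']),round(x['p'],2)) for x in env.landmark_of('side','bottle1')])
cv2.imwrite('pics/s7.png',cv2.resize(im[110:260,270:470],(800,600),interpolation=cv2.INTER_CUBIC))
print(go(.461,-.353,.043,162))
E
```

```text
[ 0.45917657 -0.35257583  0.1748321 ] [179.91844086  -0.30712629 161.89500415] 0.06757332272764102
[(array([ 0.61 , -0.127]), array([298., 198.]), 0.66), (array([ 0.473, -0.365]), array([369., 181.]), 0.54)]
([0.3, -1.7, 133.5], 0.003)
```

View pics/s7.png

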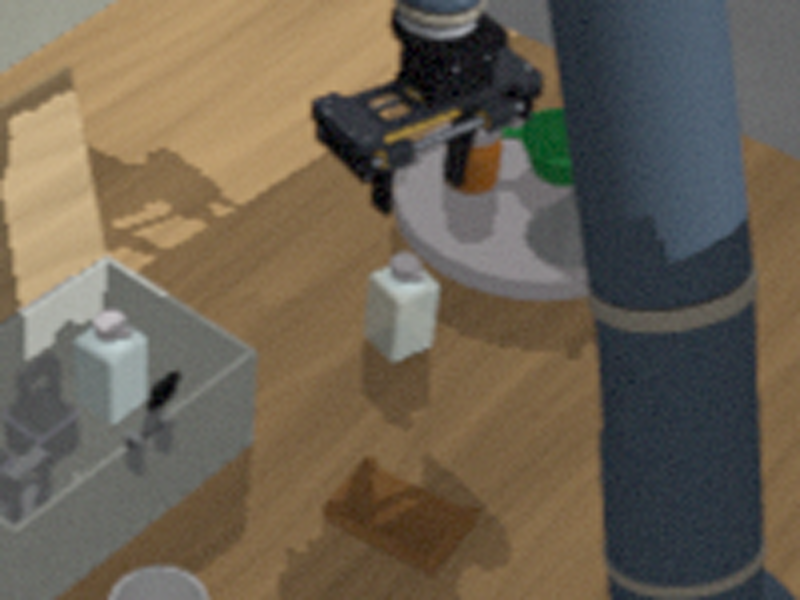

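Bottle one stands in the box at crop (110,365). Bottle two is unmoved at (403,308), and only the cap's gap to the turntable is tight, so I go down.

>>> carry_out(
  series=[
    [[0.55,-1,-1,0,0],[0.55,-1,-1,35,0],[0.55,-1,-1,70,0],[0.55,-1,-1,100,0],[0.55,-1,-1,120,0],[0.55,-1,-1,132,0],[0.55,-1,-1,132,0],[0.55,-1,-1,132,0]],
  ],
)

```text
clock: 29.85
position: [0.4629, -0.3545, 0.0463]
tool_rot: [-180.0, 0.1, 162.1]
force: [1.0, 0.5, 0.3]
grip_width: 0.0675
grasp_force: 0.0
```

>>> carry_out(
  series=[
    [[-0.2,0,0,0,0],[-0.2,0,0,0,0],[-0.2,0,0,0,0],[-0.2,0,0,0,0],[-0.2,0,0,0,0],[-0.2,0,0,0,0]],
  ],
)

```text
clock: 30.45
position: [0.4628, -0.3538, 0.0463]
tool_rot: [179.9, 0.1, 162.1]
force: [1.8, 3.5, 6.7]
grip_width: 0.0477
grasp_force: 18.0
```

>>> carry_out(
  series=[
    [[-0.2,0,0,-20,0],[-0.2,0,0,-50,0],[-0.2,0,0,-90,0],[-0.2,0,0,-130,0],[-0.2,0,0,-160,0],[-0.2,0,0,-190,0],[-0.2,0,0,-200,0],[-0.2,0,30,-200,-0.1],[-0.2,0,60,-200,-0.2],[-0.2,0,90,-200,-0.27]],
  ],
)

```text
clock: 31.45
position: [0.4889, -0.2678, 0.2439]
tool_rot: [180.0, -0.1, 177.6]
force: [1.1, 0.3, -1.6]
grip_width: 0.0482
grasp_force: 18.0
```

```bash
python3 - <<'E'
from h import *
s=env.sense(); print(s['position'],s['tool_rot'],s['grip_width'],s['grasp_force'])
print(go(*box(-.038,-.081),.056,177.65))
E
```

```text
[ 0.48890414 -0.26775159  0.24387673] [ 1.79967829e+02 -1.38807168e-01  1.77633731e+02] 0.04819010259039091 17.998018929501995
([-36.2, 160.0, 187.9], -0.0)
```

>>> carry_out(
  series=[
    [[-0.2,-36,40,0,0],[-0.2,-36,80,0,0],[-0.2,-36,120,0,0],[-0.2,-36,160,0,0],[-0.2,-36,160,20,0],[-0.2,-36,160,60,0],[-0.2,-36,160,100,0],[-0.2,-36,160,140,0],[-0.2,-36,160,170,0],[-0.2,-36,160,186,0]],
  ],
)

```text
clock: 32.45
position: [0.5293, -0.1103, 0.0552]
tool_rot: [-180.0, -0.4, 177.5]
force: [0.3, -0.1, -1.5]
grip_width: 0.0477
grasp_force: 18.0
```

>>> carry_out(
  series=[
    [[-0.2,0,0,2,0],[-0.2,0,0,2,0],[-0.2,0,0,2,0],[0.3,0,0,2,0],[0.3,0,0,2,0],[0.3,0,0,2,0],[0.3,0,0,-20,0],[0.3,0,0,-60,0],[0.3,0,0,-110,0],[0.3,0,0,-150,0]],
  ],
)

```text
clock: 33.45
position: [0.5331, -0.1108, 0.2125]
tool_rot: [-180.0, 0.1, 177.5]
force: [-0.3, 0.2, 0.5]
grip_width: 0.0567
grasp_force: 0.0
```

>>> carry_out(
  series=[
    [[0,40,0,-40,0],[-1,60,-40,-80,0],[-1,60,-80,-110,0],[-1,60,-120,-130,0],[-1,40,-160,-130,0],[-1,0,-180,-130,0],[-1,-40,-180,-130,0],[-1,-80,-180,-130,0],[-1,-120,-180,-130,0],[-1,-120,-180,-130,0]],
  ],
)

```text
clock: 34.45
position: [0.6493, -0.293, 0.3366]
tool_rot: [179.9, -0.1, 177.8]
force: [-0.0, -0.1, 0.3]
grip_width: 0.0003
grasp_force: 0.0
```

```bash
python3 - <<'E'
from h import *
s=env.sense(); print(s['position'],s['tool_rot'],s['grip_width'])
im=env.read_camera('top'); cv2.imwrite('pics/t8.png',cv2.resize(im[90:240,190:390],(800,600),interpolation=cv2.INTER_CUBIC))
imS=env.read_camera('side'); 
for th in ('lid_edge','lid_hinge','clamp_tip'):
  for n in('side','top'): print(th,n,[(np.round(d['location']).tolist(),round(d['p'],2)) for d in env.landmark_of(n,th)][:3])
for a in (1.57,1.65,1.75,1.9):
  x,y=box(.09+.188*np.cos(np.pi-a) if 0 else .09-.188*np.cos(a),0); print(a,proj('top',(x,y,.112+.188*np.sin(a))).round(),proj('side',(x,y,.112+.188*np.sin(a))).round())
E
```

```text
[ 0.64932993 -0.29301242  0.3366156 ] [ 1.79940378e+02 -5.51877770e-02  1.77803725e+02] 0.000294084699062578
lid_edge side []
lid_edge top [([269.0, 117.0], 0.83), ([168.0, 192.0], 0.2)]
lid_hinge side [([267.0, 190.0], 0.76)]
lid_hinge top [([275.0, 147.0], 0.62)]
clamp_tip side [([313.0, 205.0], 0.46)]
clamp_tip top []
1.57 [270. 133.] [264. 148.]
1.65 [271. 127.] [260. 146.]
1.75 [272. 119.] [257. 144.]
1.9 [273. 109.] [251. 143.]
```

View pics/t8.png

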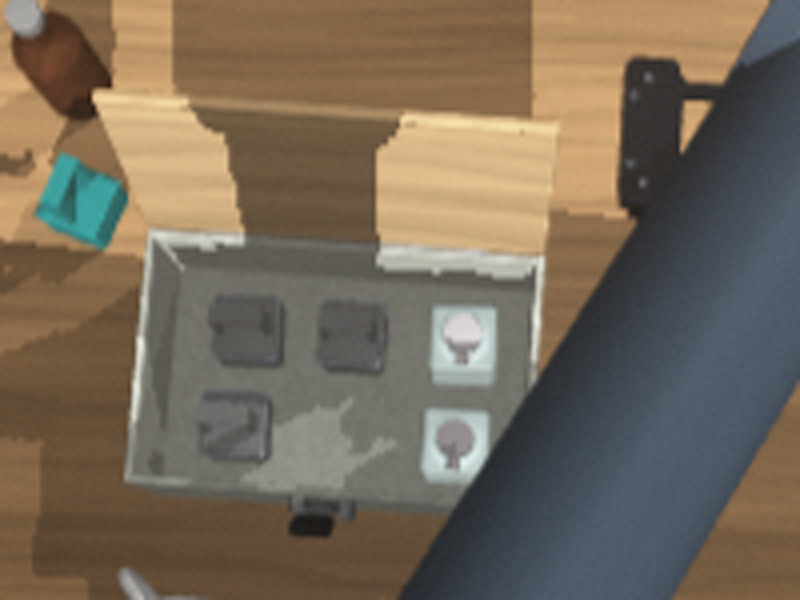

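All five pieces stand upright in the box: tins at crop (247,330), (352,338) and (236,427), bottles at (463,340) and (455,440). The lid leans back at about 1.78 rad. The clamp at (312,520) is still forward. I go behind the lid.

>>> carry_out(
  series=[
    [[-1,-40,0,0,0],[-1,-80,0,0,0],[-1,-120,20,0,0],[-1,-130,60,0,0],[-1,-130,100,0,0],[-1,-130,140,0,0],[-1,-130,180,0,0],[-1,-130,210,0,0],[-1,-130,210,0,0]],
  ],
)

```text
clock: 35.75
position: [0.7845, -0.0835, 0.3401]
tool_rot: [179.7, 0.1, 178.0]
force: [0.1, 0.6, 0.3]
grip_width: 0.0005
grasp_force: 0.0
```

```bash
cat > lid.py <<'E'
from h import *
s=env.sense(); print(s['position'],s['tool_rot'],s['q'].round())
for a in [1.7,1.6,1.5,1.4,1.3,1.2,1.1,1.,.9,.8,.7,.6,.5,.4,.3,.2,.15,.1,.05,0]:
    r=.115+.05*min(a/1.5,1); w=.010
    x=.09-r*np.cos(a)+.008*np.sin(a)+w; z=.112+r*np.sin(a)+.008*np.cos(a)
    print(a,round(x,3),round(z,3),go(*box(x,-.05),z,177.65))
E
python3 lid.py
```

```text
[ 0.78445508 -0.08353074  0.34010787] [1.79707146e+02 6.38162074e-02 1.78019958e+02] [ -9.  37.  25.  60. -15.  86. 100.]
1.7 0.129 0.275 ([84.3, -4.6, 65.5], 0.006)
1.6 0.113 0.277 ([100.7, -4.5, 63.4], 0.006)
1.5 0.096 0.277 ([117.2, -4.4, 63.0], 0.006)
1.4 0.08 0.273 ([133.1, -4.3, 67.4], 0.006)
1.3 0.065 0.267 ([148.1, -4.2, 73.4], 0.006)
1.2 0.051 0.259 ([162.2, -4.1, 80.7], 0.006)
1.1 0.038 0.251 ([175.2, -4.1, 89.3], 0.006)
1.0 0.027 0.241 ([186.9, -4.0, 99.0], 0.006)
0.9 0.016 0.231 ([197.4, -3.9, 109.6], 0.006)
0.8 0.007 0.219 ([206.5, -3.9, 120.9], 0.006)
0.7 -0.001 0.207 ([214.2, -3.8, 132.9], 0.006)
0.6 -0.007 0.195 ([220.4, -3.8, 145.3], 0.006)
0.5 -0.012 0.182 ([225.2, -3.7, 158.0], 0.006)
0.4 -0.015 0.169 ([228.6, -3.7, 170.8], 0.006)
0.3 -0.017 0.157 ([230.6, -3.7, 183.5], 0.006)
0.2 -0.018 0.144 ([231.2, -3.7, 196.1], 0.006)
0.15 -0.017 0.138 ([231.0, -3.7, 202.3], 0.006)
0.1 -0.017 0.132 ([230.4, -3.7, 208.3], 0.006)
0.05 -0.016 0.126 ([229.6, -3.7, 214.3], 0.006)
0 -0.015 0.12 ([228.5, -3.7, 220.1], 0.006)
```

>>> carry_out(
  series=[
    [[-1,0,-4,30,0],[-1,20,-4,62,0],[-1,50,-4,64,0],[-1,70,-4,64,0],[-1,84,-4,64,0],[-1,92,-4,64,0],[-1,101,-4,63,0],[-1,109,-4,63,0],[-1,117,-4,63,0],[-1,125,-4,65,0]],
  ],
)

```text
clock: 36.75
position: [0.6586, -0.0904, 0.275]
tool_rot: [-180.0, 0.1, 177.5]
force: [1.9, -1.0, 2.4]
grip_width: 0.0004
grasp_force: 1.3
```

```bash
python3 lid.py; python3 -c "
from h import *
s=env.sense();print(s['force'])
im=env.read_camera('top'); print([(x['location'],x['p']) for x in env.landmark_of('top','lid_edge')])
for a in (1.2,1.3,1.4,1.5,1.6): print(a,proj('top',(*box(.09-.188*np.cos(a),0),.112+.188*np.sin(a))).round())
"
```

```text
[ 0.65861693 -0.09037073  0.27504994] [-1.79985013e+02  8.41452815e-02  1.77478691e+02] [-14.  25.  26.  87. -11.  71. 101.]
1.7 0.129 0.275 ([-41.2, 6.9, 0.5], -0.003)
1.6 0.113 0.277 ([-24.8, 6.9, -1.6], -0.003)
1.5 0.096 0.277 ([-8.3, 6.8, -2.1], -0.003)
1.4 0.08 0.273 ([7.6, 6.8, 2.4], -0.003)
1.3 0.065 0.267 ([22.7, 6.7, 8.3], -0.003)
1.2 0.051 0.259 ([36.7, 6.7, 15.7], -0.003)
1.1 0.038 0.251 ([49.7, 6.7, 24.3], -0.003)
1.0 0.027 0.241 ([61.5, 6.6, 33.9], -0.003)
0.9 0.016 0.231 ([71.9, 6.6, 44.5], -0.003)
0.8 0.007 0.219 ([81.0, 6.6, 55.9], -0.003)
0.7 -0.001 0.207 ([88.7, 6.5, 67.8], -0.003)
0.6 -0.007 0.195 ([94.9, 6.5, 80.2], -0.003)
0.5 -0.012 0.182 ([99.8, 6.5, 92.9], -0.003)
0.4 -0.015 0.169 ([103.1, 6.5, 105.7], -0.003)
0.3 -0.017 0.157 ([105.1, 6.5, 118.5], -0.003)
0.2 -0.018 0.144 ([105.7, 6.5, 131.0], -0.003)
0.15 -0.017 0.138 ([105.5, 6.5, 137.2], -0.003)
0.1 -0.017 0.132 ([105.0, 6.5, 143.3], -0.003)
0.05 -0.016 0.126 ([104.2, 6.5, 149.2], -0.003)
0 -0.015 0.12 ([103.0, 6.5, 155.0], -0.003)
[ 1.94042421 -1.04956339  2.4108796 ]
[]
1.2 [269. 162.]
1.3 [269. 154.]
1.4 [269. 146.]
1.5 [270. 138.]
1.6 [271. 131.]
```

Lid is following with a light force. I keep sweeping it down.

>>> carry_out(
  series=[
    [[-1,8,5,3,0],[-1,23,5,8,0],[-1,37,5,16,0],[-1,50,5,24,0],[-1,61,5,34,0],[-1,72,5,44,0],[-1,81,5,56,0],[-1,89,5,68,0],[-1,95,5,80,0],[-1,97,5,86,0]],
  ],
)

```text
clock: 37.85
position: [0.5602, -0.08, 0.187]
tool_rot: [180.0, -0.2, 177.5]
force: [-0.9, 0.4, 1.9]
grip_width: 0.0006
grasp_force: 0.9
```

```bash
python3 lid.py | sed -n '1p;12,21p'; python3 -c "
from h import *
s=env.sense();print(s['force'])
im=env.read_camera('side'); print([(x['location'],x['p']) for x in env.landmark_of('side','lid_edge')])
for a in (.3,.4,.5,.6,.7,.8): print(a,proj('side',(*box(.09-.188*np.cos(a),0),.112+.188*np.sin(a))).round())
cv2.imwrite('pics/s9.png',cv2.resize(im[110:260,210:410],(800,600),interpolation=cv2.INTER_CUBIC))
"
```

```text
[ 0.56019674 -0.08001724  0.18703472] [179.96172366  -0.19730713 177.52406209] [-16.  20.  25. 106. -10.  56. 101.]
0.7 -0.001 0.207 ([-10.1, 0.5, -20.2], -0.002)
0.6 -0.007 0.195 ([-3.8, 0.5, -7.8], -0.002)
0.5 -0.012 0.182 ([1.0, 0.5, 4.9], -0.002)
0.4 -0.015 0.169 ([4.3, 0.5, 17.7], -0.002)
0.3 -0.017 0.157 ([6.3, 0.5, 30.5], -0.002)
0.2 -0.018 0.144 ([6.9, 0.5, 43.0], -0.002)
0.15 -0.017 0.138 ([6.7, 0.5, 49.2], -0.002)
0.1 -0.017 0.132 ([6.2, 0.5, 55.3], -0.002)
0.05 -0.016 0.126 ([5.4, 0.5, 61.2], -0.002)
0 -0.015 0.12 ([4.3, 0.5, 67.0], -0.002)
[-0.85990238  0.44707439  1.85295309]
[([301.9, 193.0], 0.59)]
0.3 [306. 206.]
0.4 [304. 201.]
0.5 [302. 196.]
0.6 [300. 191.]
0.7 [297. 185.]
0.8 [294. 180.]
```

View pics/s9.png

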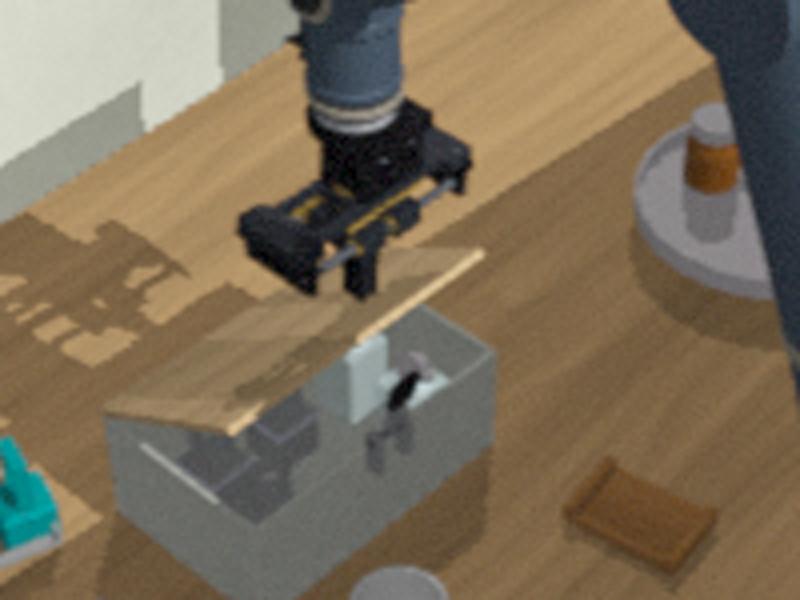

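The lid is about half shut at 0.55 rad, under the fingertips at crop (360,290), and the clamp at (400,390) is out of its way. I press on, slowing toward the end.

>>> carry_out(
  series=[
    [[-1,1,0,8,0],[-1,3,0,16,0],[-1,5,0,24,0],[-1,5,0,31,0],[-1,5,0,38,0],[-1,5,0,44,0],[-1,5,0,49,0],[-1,4,0,53,0],[-1,4,0,57,0],[-1,4,0,60,0]],
  ],
)

```text
clock: 38.95
position: [0.5579, -0.0806, 0.1281]
tool_rot: [180.0, -0.0, 177.5]
force: [-1.2, 0.4, 0.7]
grip_width: 0.0007
grasp_force: 0.8
```

>>> carry_out(
  series=[
    [[-1,0,0,1,0],[-1,0,0,3,0],[-1,0,0,4,0],[-1,0,0,5,0],[-1,0,0,7,0],[-1,0,0,8,0],[-1,0,0,9,0],[-1,0,0,9,0]],
  ],
)

```text
clock: 39.75
position: [0.558, -0.0806, 0.1204]
tool_rot: [180.0, -0.0, 177.5]
force: [-2.8, 1.6, 8.1]
grip_width: 0.0003
grasp_force: 4.0
```

>>> carry_out(
  series=[
    [[-1,0,0,2,0],[-1,0,0,3,0],[-1,0,0,3,0],[-1,0,0,3,0]],
  ],
)

```text
clock: 40.15
position: [0.5581, -0.0806, 0.1202]
tool_rot: [179.9, 0.0, 177.5]
force: [-9.3, 2.5, 26.8]
grip_width: 0.0001
grasp_force: 13.5
```

>>> carry_out(
  series=[
    [[-1,0,0,-30,0],[-1,0,0,-70,0],[-1,0,0,-110,0],[-1,0,0,-150,0],[-1,30,14,-150,0],[-1,60,28,-150,0],[-1,90,42,-150,0],[-1,115,55,-150,0],[-1,132,56,-150,0],[-1,132,56,-150,0]],
  ],
)

```text
clock: 41.15
position: [0.427, -0.0183, 0.2665]
tool_rot: [179.9, 0.0, 177.6]
force: [0.1, 0.1, -0.9]
grip_width: 0.0006
grasp_force: 0.0
```

```bash
cat > clamp.py <<'E'
from h import *
s=env.sense(); print(s['position'],s['tool_rot'],s['force'])
for a in [2.0,1.8,1.6,1.4,1.2,1.,.8,.6,.4,.2,.1,0,-.05]:
    r=.055; t=.0045; w=.010
    x=-.098+r*np.cos(a)-t*np.sin(a)-w; z=.126+r*np.sin(a)+t*np.cos(a)
    print(a,round(x,3),round(z,3),go(*box(x,0),z,177.65))
E
python3 clamp.py; python3 - <<'E'
from h import *
for n in('side','top'):
    im=env.read_camera(n)
    for th in ('clamp_tip','lid_edge','clamp_pivot'): print(n,th,[(np.round(x['location']).tolist(),round(x['p'],2)) for x in env.landmark_of(n,th)][:3])
    print('exp pivot',proj(n,(*box(-.098,0),.126)).round(),'edge0',proj(n,(*box(-.098,0),.116)).round())
    for a in(1.57,1.8,2.1): print(a,proj(n,(*box(-.098+.072*np.cos(a),0),.126+.072*np.sin(a))).round())
cv2.imwrite('pics/s10.png',cv2.resize(env.read_camera('side')[150:270,230:390],(800,600),interpolation=cv2.INTER_CUBIC))
E
```

```text
[ 0.4270075  -0.01829112  0.26653651] [1.79914842e+02 1.62474752e-02 1.77581420e+02] [ 0.07753339  0.09203882 -0.87285684]
2.0 -0.135 0.174 ([-11.4, -5.7, 92.4], -0.001)
1.8 -0.125 0.179 ([-21.5, -5.7, 88.0], -0.001)
1.6 -0.114 0.181 ([-32.3, -5.7, 85.7], -0.001)
1.4 -0.103 0.181 ([-43.3, -5.7, 85.6], -0.001)
1.2 -0.092 0.179 ([-54.1, -5.6, 87.6], -0.001)
1.0 -0.082 0.175 ([-64.3, -5.6, 91.8], -0.001)
0.8 -0.073 0.169 ([-73.4, -5.6, 97.9], -0.001)
0.6 -0.065 0.161 ([-81.2, -5.6, 105.8], -0.001)
0.4 -0.059 0.152 ([-87.3, -5.6, 115.0], -0.001)
0.2 -0.055 0.141 ([-91.4, -5.6, 125.2], -0.001)
0.1 -0.054 0.136 ([-92.6, -5.6, 130.6], -0.001)
0 -0.053 0.13 ([-93.4, -5.6, 136.0], -0.001)
-0.05 -0.053 0.128 ([-93.5, -5.6, 138.8], -0.001)
side clamp_tip [([310.0, 200.0], 0.51)]
side lid_edge [([307.0, 219.0], 0.79)]
side clamp_pivot [([305.0, 221.0], 0.44), ([268.0, 191.0], 0.26)]
exp pivot [308. 217.] edge0 [308. 219.]
1.57 [307. 200.]
1.8 [311. 203.]
2.1 [316. 208.]
top clamp_tip []
top lid_edge [([268.0, 215.0], 0.57)]
top clamp_pivot []
exp pivot [271. 217.] edge0 [272. 217.]
1.57 [269. 215.]
1.8 [268. 221.]
2.1 [268. 229.]
```

View pics/s10.png

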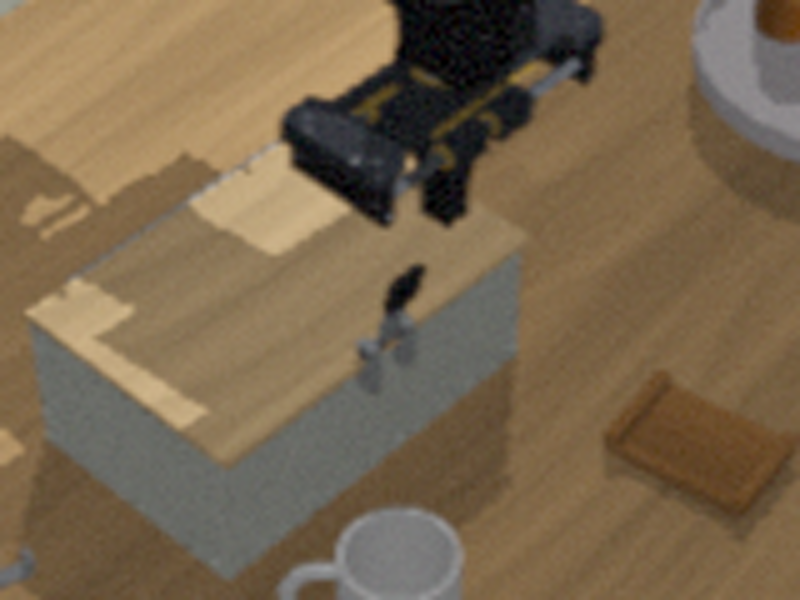

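The lid lies flat on the rim (front edge through crop (390,360)), the pivot is at about (385,340), and the lever points up and forward. The tool is in front of it, so I go down and swing it over.

>>> carry_out(
  series=[
    [[-1,0,-6,30,0],[-1,0,-6,60,0],[-1,0,-6,88,0],[-1,0,-6,90,0],[-1,-12,-6,90,0],[-1,-22,-6,88,0],[-1,-32,-6,86,0],[-1,-43,-6,86,0],[-1,-54,-6,88,0],[-1,-59,-6,90,0]],
  ],
)

```text
clock: 42.6
position: [0.4892, -0.0275, 0.1769]
tool_rot: [-180.0, 0.1, 177.5]
force: [-1.0, -0.3, 2.0]
grip_width: 0.0001
grasp_force: 1.0
```

```bash
python3 clamp.py | sed -n '1p;6,14p'; python3 - <<'E'
from h import *
for n in('side','top'):
    im=env.read_camera(n)
    print(n,[(np.round(x['location']).tolist(),round(x['p'],2)) for x in env.landmark_of(n,'clamp_tip')][:3])
    for a in(.6,.8,1.,1.2,1.4,1.8): print(a,proj(n,(*box(-.098+.072*np.cos(a),0),.126+.072*np.sin(a))).round())
E
```

```text
[ 0.48923686 -0.02751965  0.1769323 ] [-1.79994076e+02  1.24294695e-01  1.77496874e+02] [-0.99526162 -0.30670614  1.99049836]
1.2 -0.092 0.179 ([8.5, 0.9, -2.0], -0.003)
1.0 -0.082 0.175 ([-1.7, 1.0, 2.2], -0.003)
0.8 -0.073 0.169 ([-10.9, 1.0, 8.3], -0.003)
0.6 -0.065 0.161 ([-18.6, 1.0, 16.2], -0.003)
0.4 -0.059 0.152 ([-24.7, 1.0, 25.4], -0.003)
0.2 -0.055 0.141 ([-28.8, 1.0, 35.6], -0.003)
0.1 -0.054 0.136 ([-30.1, 1.0, 41.0], -0.003)
0 -0.053 0.13 ([-30.8, 1.0, 46.4], -0.003)
-0.05 -0.053 0.128 ([-30.9, 1.0, 49.2], -0.003)
side [([299.0, 197.0], 0.64)]
0.6 [294. 199.]
0.8 [296. 197.]
1.0 [299. 197.]
1.2 [301. 198.]
1.4 [305. 199.]
1.8 [311. 203.]
top []
0.6 [271. 193.]
0.8 [271. 197.]
1.0 [270. 200.]
1.2 [270. 205.]
1.4 [269. 210.]
1.8 [268. 221.]
```

The lever is following at about 1.0 rad with 2 N on the tool.

>>> carry_out(
  series=[
    [[-1,-6,1,5,0],[-1,-12,1,9,0],[-1,-19,1,16,0],[-1,-25,1,25,0],[-1,-29,1,34,0],[-1,-30,1,39,0],[-1,-31,1,43,0],[-1,-31,1,46,0],[-1,-31,1,48,0],[-1,-31,1,49,0]],
  ],
)

```text
clock: 43.8
position: [0.5188, -0.0277, 0.1311]
tool_rot: [179.9, 0.0, 177.5]
force: [-10.4, 0.6, 35.2]
grip_width: 0.0004
grasp_force: 17.6
```

>>> carry_out(
  series=[
    [[-1,0,0,1,0],[-1,0,0,1,0],[-1,0,0,1,0],[-1,0,0,1,0]],
  ],
)

```text
clock: 44.2
position: [0.5188, -0.0277, 0.1311]
tool_rot: [179.8, 0.1, 177.5]
force: [-11.1, 0.9, 34.5]
grip_width: 0.0004
grasp_force: 17.7
```

>>> carry_out(
  series=[
    [[-1,0,0,-10,0],[-1,0,0,-50,0],[-1,0,0,-90,0],[-1,0,0,-130,0],[-1,0,-45,-130,0],[-1,0,-90,-130,0],[-1,0,-135,-130,0],[-1,0,-180,-130,0],[-1,0,-220,-130,0],[-1,0,-220,-130,0]],
  ],
)

```text
clock: 45.2
position: [0.506, -0.254, 0.2564]
tool_rot: [-179.8, -0.1, 176.9]
force: [-0.5, 0.1, 0.9]
grip_width: 0.0004
grasp_force: 0.0
```

```bash
python3 - <<'E'
from h import *
for n in('side','top'):
    im=env.read_camera(n)
    for th in('clamp_tip','lid_edge'): print(n,th,[(np.round(x['location']).tolist(),round(x['p'],2)) for x in env.landmark_of(n,th)][:3])
    for a in(0,.1,.2,.4): print(a,proj(n,(*box(-.098+.072*np.cos(a),0),.126+.072*np.sin(a))).round(1))
    if n=='top':
        g=cv2.cvtColor(im,cv2.COLOR_BGR2GRAY)[188:226,262:282]; ys,xs=np.where(g<50); print('black paddle rows/cols',ys.min()+188,ys.max()+188,xs.min()+262,xs.max()+262,'exp',[proj(n,(*box(x,y),.1305)).round(1) for x,y in((-.026,.013),(-.056,-.013))])
print(env.sense()['position'])
E
```

```text
side clamp_tip [([290.0, 207.0], 0.54), ([217.0, 292.0], 0.25)]
side lid_edge [([309.0, 218.0], 0.86)]
0 [291.6 205.8]
0.1 [291.6 204.3]
0.2 [291.8 202.8]
0.4 [292.6 200.4]
top clamp_tip [([272.0, 188.0], 0.5)]
top lid_edge [([269.0, 218.0], 0.7)]
0 [273.2 190.7]
0.1 [273.  190.5]
0.2 [272.7 190.6]
0.4 [272.1 191.5]
black paddle rows/cols 191 217 267 276 exp [array([268.3, 190.2]), array([277. , 201.7])]
[ 0.50901348 -0.24569029  0.25621833]
```

The numbers match: the clamp tip reads (290,207) against (291.6,205.8) expected for 0 rad, the lid edge sits at the rim, and the arm is clear. I hand the job in.

```bash
python3 -c "
from workcell import env
print(env.close_job())"
```

```text
the job is handed in; nothing more can be done
None
```

All three tins and both bottles are in the box, with the lid shut and the clamp swung down over it, and the job is handed in at about 46 s of the 210 s; the bottles were gripped at 18 N, and I checked the final lid and clamp positions by camera measurement rather than a last look.

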